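Clamp a sample tube with the knob under the deck

ROBOT

A 7-joint arm with a two-finger parallel gripper is mounted at the origin on a cart in front of the work surface, level with it; the furniture and walls round the work are solid. World frame = base frame: x ahead of the robot, y to its left, z up, the work surface at z = 0. Lengths are in m, angles in rad, forces in N, time in s.
With the tool pointing down it reaches from about 0.35 to 0.775 m from the base axis. Payload 3.1 kg.
Tool frame: the origin (TCP) lies midway between the tips of the shut fingers; the grasp point (between the pads) lies 19 mm behind it; z points along the fingers, y is the direction in which the jaws open and shut (so a half turn about z gives the same grasp; the last joint's range is limited). The gripper opens to 85 mm and grips with 20 to 120 N. Pads are 22 mm wide; open, the fingers measure 114 mm over their backs; the gripper's body (76 mm by 85 mm) begins 54 mm behind the grasp point. The pads swing forward as they close: fully open they stand 13 mm farther back than shut.
Start: joints at [-1.378, 0.311, 0.014, 1.512, -0.004, 1.319, -0.027], TCP at [0.128, 0.535, 0.202] pointing down, gripper open.
Joint ranges: [-2.7, 2.7], [-0.3, 1.91], [-1.27, 1.3], [0.12, 2.57], [-1.44, 4.58], [0.2, 2.03], [-3.05, 3.05]. Speed limits (rad/s): [2.79, 2.79, 3.14, 3.14, 3.14, 3.14, 3.14].

INTERFACE

Orientations are given as a unit quaternion [x, y, z, w].
In Python, from rig import bot gives the robot as it stands.
- The arm moves only by the shell command python3 -m creep 'ROWS'. ROWS is JSON, one flat list of numbers, 7 for each row, row after row: the closure, from 0 (fully open) to 1 (shut), then the shift along the tool's x, y, z in m, then the turn, a rotation vector about the tool's x, y, z in units of 10 degrees (1.0 is 10 degrees). A call has 1 to 12 rows; each row is the pose to reach, as a shift and turn from the pose measured when the call began, along the tool's axes at that moment; what a row does not reach only later rows make up. A row lasts 1/8 s, in which the tool goes at most 62.5 mm and 10.7 degrees, less where a joint would pass 70% of its speed; a pose out of reach is approached as far as the arm can. A call with a gripper value outside its range is refused whole. The fingers move at their own pace and stop on an object; the grip force is fixed at half the most. Time passes only in rows, so rows that repeat a pose let the fingers close. It gives the time, the measured TCP pose, the force and the opening at its end, in the units of the state.
- bot.get_state(): the state, without advancing time (a new reading comes with each control period).
- bot.get_image(name): name is "scene" or "top"; returns a dict with "image" (400x640x3 uint8, blue, green, red), "K" (3x3 intrinsics, pixels), "R" (3x3) and "t" (3): a world point X has camera coordinates R X + t. Camera axes: x right, y down, z forward; pixel columns grow to the right and rows downward; lengths in m; the calibration is good to about 2 mm. A picture is of the moment at which its call begins. There is no depth.
- bot.sign_off(): hands the job in, once; it reports no verdict.
Trained networks look in a picture, given as the dict that the camera call returned (one of the last four; its "shot" number tells which), for a name from the list of things; names that differ only in an ending like _2 or _b are one class to them, and where a whole thing is asked for, a point or a joint stands for the part that bears it (a point fixed in the world has none). Each returns a list of dicts, best first, with "conf" (0 to 1); they miss things now and then, are a little off and sometimes report something else, mostly with a low value. They report only what shows in the picture. A call takes as long as a camera call.
- bot.recognise(target, picture): "rect" ([left, top, right, bottom] in pixels, round what is visible of it).
- bot.silhouettes(target, picture): "pixels" (400x640 bool, what is visible of it) and "rect" ([left, top, right, bottom] in pixels, round what is visible of it).
- bot.tip_of(target, picture): "uv" ([column, row] in pixels: a listed point, or the origin of a listed thing).
The state is a dict: "t": time; "qpos": joint angles; "joint_vel": joint speeds; "effort": joint torques, N m; "tool_pos": TCP position; "ee_rot": TCP orientation; "contact_force": force on the tool from outside, world axes, zero at the start; "moment": the same for the moment, N m; "gripper_width": finger opening in m.
Only numpy, scipy, OpenCV 4.12 (cv2) and the standard library are available. Lean on these libraries where they do the work, as an engineer would, in place of code of your own. Each camera call takes 0.05 s, during which the arm holds its last target. There are 200 camera calls.

TASK

Stand the white-capped sample tube upright on the blue spot of the clamp stand, between the jaw and the vee-shaped stop, and let go of it. Then turn the knob under the front of the deck by its red-tipped lever, anticlockwise seen from above, until the jaw holds the tube snugly against the stop (about 12 N), never squeezing it with more than 20 N, and leave it clamped. Drive the jaw only with the knob, and do not disturb the loose jar and dropper bottle standing beside the stand.

Things in the scene. Friction and masses are not known exactly. Their poses are not given: they have to be found in the camera images.
- tube: The loose sample tube: white, skirted, stands by itself, 96 mm tall, about 60 g. Body 28 mm across from the foot to 83 mm, screw cap 33 mm across above it. Origin: centre of its underside; z runs up its axis.
- clamp_stand: Tube clamp stand, fixed to the table: white deck 150 (x) by 190 (y) by 10 mm, top face 110 mm above the table, on four posts over a grey foot. Origin at table height, straight below the blue spot; x points to the stand's rear, its front (-x) looks to the robot, y to its left. The deck reaches from x = -65 to +85 mm. Jaw (-y side) and vee stop (+y side) stand 36 mm high on it.
- tube_spot (a point): Centre of the round blue spot (38 mm across) on the deck's top face; axes of the clamp stand. A tube standing here clears jaw and stop by at least 4 mm each. The vee stop is set anywhere in its slot, so that a seated tube stands 4 to 14 mm to +y of the spot: its setting is not measured, it must be felt.
- jaw_slide: The jaw with its black rubber pad (32 mm wide, 2 to 32 mm above the deck). Origin: centre of the pad's face toward the tube when unloaded, at the height of the deck's top; axes of the clamp stand. It moves to +y by 25 mm per rad of knob turn. The pad is sprung: pressed on the seated tube, it yields 1 mm per 12 N (6 mm at most).
- clamp_knob (a joint): Turn of the knob (rad) about a vertical axis: 0 fully open, growing (anticlockwise seen from above) closes the jaw. Starts at 0 to 0.2; ends at 1.4, far past crushing. Steady friction of about 0.4 N m (4 N at lever_grip); stays where left and holds up to 16 N of clamping. 1 N on the tube adds 0.025 N m (0.25 N at lever_grip): 12 N adds 3 N, 20 N adds 5 N there.
- knob_axis (a point): Point on the knob's axis at its lever's height: 74 mm above the table, 26 mm below the deck's underside, 25 mm behind the deck's front edge, 40 mm to -x of the blue spot. The black knob, 46 mm across and 28 mm high, hangs here. Its x and y turn with the knob: the lever runs along -x.
- lever_grip (a point): Grip or push point on the lever, 100 mm from the knob's axis, ahead of the deck and free all round. The lever is a level steel rod, 10 mm thick, with a red end ball 20 mm across, 130 mm from the axis. With the knob at 0 it points to the stand's front and 0.5 rad to its left (+y); closing sweeps it to -y. Squeezing begins at a knob value between 0.5 and 0.95.
- small_jar: Bystander: loose screw jar with a white lid, 47 mm across, 56 mm tall; origin under its centre.
- brown_dropper: Bystander: loose brown dropper bottle with a red bulb, 33 mm across, 99 mm tall; origin under its centre.

How it is judged:
By the outcome, as a careful person would: the job done as asked, in the order asked, and still so for the second after the job is handed in, with the robot touching nothing.
It also fails if it takes over 72 s, if anything falls off the work surface, if the arm or the gripper's body presses on something with over 40 N, if the wrist force passes 120 N, or if a joint passes its speed limit or range.

## Working session

There is one attempt and no reset: what is moved stays moved. The work goes in short steps, Python scripts to look and compute and a shell command to move; the robot and the scene stay as the last step left them, time stands still between calls to the robot, and variables do not carry over. Pictures are saved under pics/ and viewed, about 8 in all and at most 12, crops included, and the job is handed in when it is done.

```bash
mkdir -p pics; ls; cat > h.py <<'E'
import numpy as np, cv2
from rig import bot
from scipy.spatial.transform import Rotation as Rn
from scipy.optimize import least_squares
def proj(p,X):
    c=p["R"]@np.asarray(X,float)+np.ravel(p["t"]); q=p["K"]@c; return q[:2]/q[2]
def ray(p,uv):
    R=np.array(p["R"]);o=-R.T@np.ravel(p["t"]);d=R.T@np.linalg.inv(p["K"])@np.array([uv[0],uv[1],1.]);return o,d/np.linalg.norm(d)
def atz(p,uv,z):
    o,d=ray(p,uv);return o+d*(z-o[2])/d[2]
def tri(rs):
    A=0;b=0
    for o,d in rs:
        M=np.eye(3)-np.outer(d,d);A=A+M;b=b+M@o
    X=np.linalg.solve(A,b);return X,[np.linalg.norm((np.eye(3)-np.outer(d,d))@(X-o)) for o,d in rs]
def st():
    s=bot.get_state();return s
def tool(v):  # world vector -> tool axes
    return Rn.from_quat(bot.get_state()["ee_rot"]).inv().apply(v)
E
python3 - <<'E'
from h import *
np.set_printoptions(precision=4,suppress=True)
s=st();print(s)
P={}
for n in("scene","top"):
    P[n]=bot.get_image(n);cv2.imwrite(f"pics/{n}0.png",P[n]["image"]);print(n,ray(P[n],(320,200)))
for t in["tube","clamp_stand","tube_spot","jaw_slide","knob_axis","lever_grip","small_jar","brown_dropper"]:
    rs=[]
    for n in P:
        r=bot.tip_of(t,P[n])
        print(t,n,[(np.round(a["uv"],1),round(a["conf"],2)) for a in r[:2]])
        if r: rs.append(ray(P[n],r[0]["uv"]))
    if len(rs)==2:print("   ",*tri(rs))
E
```

```text
pics
{'t': 0.0, 'qpos': array([-1.3777,  0.3118,  0.014 ,  1.5131, -0.0044,  1.3192, -0.0272]), 'joint_vel': array([-0.0012, -0.0004,  0.0005, -0.001 ,  0.0003, -0.0003,  0.0005]), 'effort': array([ -0.0001, -37.9918,   0.1457, -23.0591,   0.012 ,   0.0137,
        -0.    ]), 'tool_pos': array([0.1277, 0.5341, 0.2009]), 'ee_rot': array([ 0.1171,  0.9931, -0.0012, -0.0001]), 'contact_force': array([ 0.0498, -0.5737,  0.5553]), 'moment': array([ 0.0308, -0.0236,  0.0062]), 'gripper_width': 0.08540622529088161}
scene (array([0.2337, 0.2724, 0.7277]), array([ 0.4191, -0.5028, -0.756 ]))
top (array([ 0.4297, -0.1384,  1.0801]), array([ 0.1303, -0.0275, -0.9911]))
tube scene [(array([286.7, 336.3]), 0.56)]
tube top [(array([218.3, 243.6]), 0.55)]
    [0.4549 0.1098 0.0101] [np.float64(0.0019486135459875298), np.float64(0.001948613545987499)]
clamp_stand scene [(array([317.1, 226. ]), 0.95)]
clamp_stand top [(array([313.6, 197. ]), 0.63), (array([310.6, 206.3]), 0.34)]
    [ 0.5863 -0.1476 -0.0067] [np.float64(0.005918634666927056), np.float64(0.005918634666926944)]
tube_spot scene [(array(
[... 479 characters left out ...]
), 0.59)]
    [ 0.5413 -0.1343  0.0839] [np.float64(0.0016586749840618738), np.float64(0.0016586749840619105)]
lever_grip scene [(array([349.5, 248.9]), 0.83)]
lever_grip top [(array([291.1, 241.2]), 0.6)]
    [ 0.4564 -0.0912  0.083 ] [np.float64(0.0007804907489876889), np.float64(0.0007804907489877023)]
small_jar scene [(array([413.1, 183.2]), 0.55)]
small_jar top [(array([409.4, 233.3]), 0.77)]
    [ 0.4762 -0.4154  0.0048] [np.float64(0.00021319532697364118), np.float64(0.0002131953269735669)]
brown_dropper scene [(array([212.5, 266.7]), 0.61)]
brown_dropper top [(array([226. , 161.4]), 0.69)]
    [0.686  0.0975 0.0109] [np.float64(0.006797340432804572), np.float64(0.006797340432804567)]
```

View pics/scene0.png

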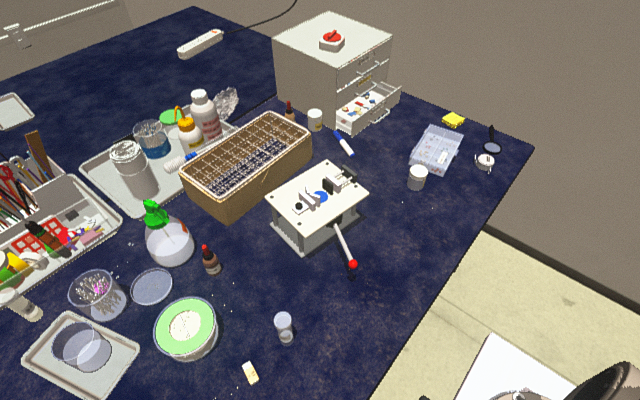

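View pics/top0.png

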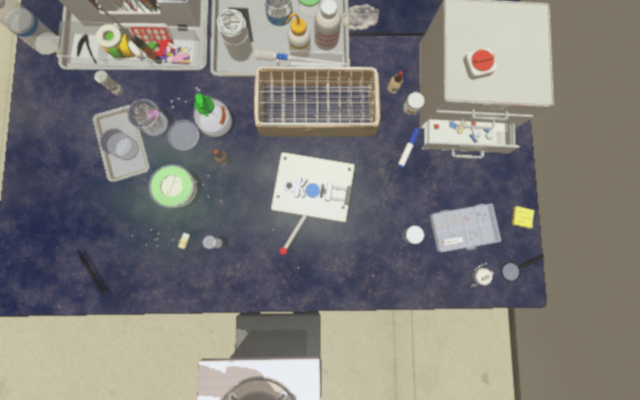

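The scene view shows the tube standing at (284,325) and the stand at (318,205), its lever pointing to the red ball at (352,265). In the top view the tube is at (211,242), the deck corners are near (282,154), (354,164), (346,220) and (273,210), and the ball is at (283,252). Next I fit the stand's pose and the tube.

```bash
cat >> h.py <<'E'
def cyl(x,y,z,r,h,n=24):
    a=np.linspace(0,2*np.pi,n,endpoint=False)
    return [np.array([x+r*np.cos(t),y+r*np.sin(t),z+k]) for k in h for t in a]
def tubepts(x,y,z=0): return cyl(x,y,z,.014,(0,.083))+cyl(x,y,z,.0165,(.083,.096))
def fit_tube(P,rects,z=0,x0=(.455,.11)):
    def f(v):
        e=[]
        for n,r in rects.items():
            q=np.array([proj(P[n],X) for X in tubepts(v[0],v[1],z)])
            e+=list(np.r_[q.min(0),q.max(0)]-np.array(r,float))
        return e
    s=least_squares(f,x0,loss="soft_l1");return s.x,np.round(f(s.x),1)
E
python3 - <<'E'
from h import *
np.set_printoptions(precision=4,suppress=True)
P={n:bot.get_image(n) for n in("scene","top")}
rc={}
for n in P:
    r=bot.silhouettes("tube",P[n]); print(n,r[0]["rect"],r[0]["conf"],r[0]["pixels"].sum()); rc[n]=r[0]["rect"]
print("tube",*fit_tube(P,rc))
# deck, top view
im=P["top"]["image"];m=np.zeros((400,640),np.uint8);m[145:228,265:362]=(im[145:228,265:362].min(2)>150)*255
m=cv2.morphologyEx(m,cv2.MORPH_OPEN,np.ones((5,5)))
c=max(cv2.findContours(m,0,2)[0],key=cv2.contourArea);box=cv2.boxPoints(cv2.minAreaRect(cv2.convexHull(c)))
W=[atz(P["top"],b,.11)[:2] for b in box];print(box,np.array(W),[np.linalg.norm(W[i]-W[(i+1)%4]) for i in range(4)])
dc=np.array([(-.065,.095),(.085,.095),(.085,-.095),(-.065,-.095)])
def world(v,p): 
    R=np.array([[np.cos(v[2]),-np.sin(v[2])],[np.sin(v[2]),np.cos(v[2])]]);return R@p+v[:2]
best=None
def f(v): 
    Q=np.array([world(v,d) for d in dc]);return [min(np.linalg.norm(q-w) for w in W) for q in Q]
for y0 in(-.3,-.1,.1,.3):
    s=least_squares(f,[.578,-.147,y0]); 
    if best is None or s.cost<best.cost:best=s
v=best.x;print("stand",v,f(v))
V=P["scene"]["image"].copy();T=P["top"]["image"].copy()
for n,I in(("scene",V),("top",T)):
    q=[proj(P[n],[*world(v,d),.11]) for d in dc];cv2.polylines(I,[np.int32(np.round(q))],True,(0,0,255),1)
    print(n,"spot",proj(P[n],[*v[:2],.11]),"knob",proj(P[n],[*world(v,np.array([-.04,0])),.074]))
A=cv2.resize(V[140:290,240:400],None,fx=3,fy=3,interpolation=2)
B=cv2.resize(T[140:265,260:370],None,fx=3,fy=3,interpolation=2)
O=np.zeros((450,A.shape[1]+B.shape[1],3),np.uint8);O[:,:480]=A;O[:B.shape[0],480:]=B
cv2.imwrite("pics/fit.png",O)
for n in P:
    hsv=cv2.cvtColor(P[n]["image"],cv2.COLOR_BGR2HSV); 
    x0,y0,x1,y1=(335,245,370,280) if n=="scene" else (270,240,300,262)
    h=hsv[y0:y1,x0:x1];k=((h[...,0]<8)|(h[...,0]>172))&(h[...,1]>140)&(h[...,2]>80);yy,xx=np.nonzero(k)
    uv=(xx.mean()+x0,yy.mean()+y0);print("ball",n,uv,k.sum(),atz(P[n],uv,.074))
E
```

```text
scene [272.9, 310.8, 293.0, 346.6] 0.97 492
top [202.9, 237.9, 227.9, 249.0] 0.57 214
tube [0.4555 0.1123] [ 0.8  0.   1.  -0.3 -0.8 -2.5 -4.9 -0.2]
[[270.0541 209.6757]
 [279.7838 151.2973]
 [354.8649 163.8108]
 [345.1351 222.1892]] [[ 0.5338 -0.0405]
 [ 0.6832 -0.0642]
 [ 0.6498 -0.2555]
 [ 0.5008 -0.2276]] [np.float64(0.15128897574350478), np.float64(0.19419580034359527), np.float64(0.15156004341602675), np.float64(0.19006123336981776)]
stand [ 0.5821 -0.1452 -0.1727] [np.float64(0.000549090777788185), np.float64(0.0023334266744055865), np.float64(0.0020931134712058783), np.float64(0.0008809414049500832)]
scene spot [319.8855 196.9479] knob [331.4282 217.3905]
top spot [311.8971 190.2946] knob [309.2925 207.4467]
ball scene (np.float64(352.5733333333333), np.float64(263.6666666666667)) 75 [ 0.4339 -0.0708  0.074 ]
ball top (np.float64(282.8285714285714), np.float64(250.68571428571428)) 35 [ 0.4321 -0.07    0.074 ]
```

View pics/fit.png

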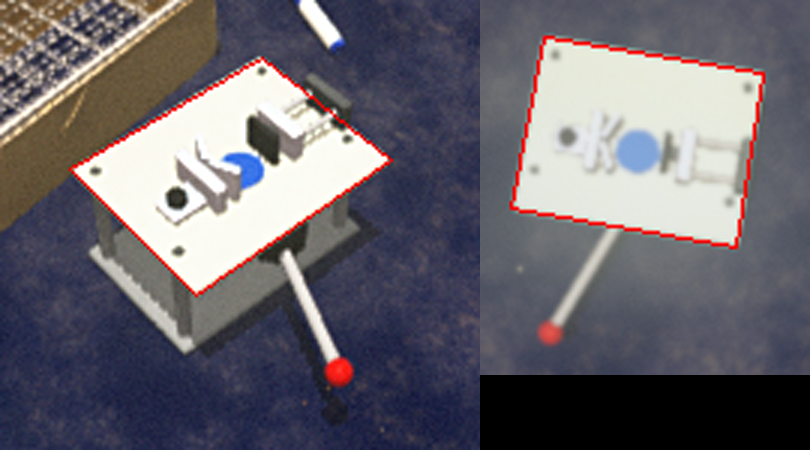

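```bash
python3 -m creep '[0,-0.05,-0.04,-0.01,0,0,1, 0,-0.10,-0.08,-0.02,0,0,2, 0,-0.15,-0.12,-0.02,0,0,3, 0,-0.20,-0.16,-0.02,0,0,4, 0,-0.25,-0.2,-0.02,0,0,5, 0,-0.295,-0.237,-0.02,0,0,6, 0,-0.34,-0.273,-0.02,0,0,7, 0,-0.38,-0.305,-0.01,0,0,7.8, 0,-0.416,-0.334,0,0,0,8.64, 0,-0.416,-0.334,0.03,0,0,8.64, 0,-0.416,-0.334,0.055,0,0,8.64, 0,-0.416,-0.334,0.055,0,0,8.64]'
python3 - <<'E'
from h import *
np.set_printoptions(precision=4,suppress=True)
s=st();print(s["tool_pos"],Rn.from_quat(s["ee_rot"]).as_matrix(),s["qpos"],s["contact_force"])
P={n:bot.get_image(n) for n in("scene","top")}
I=P["scene"]["image"];A=cv2.resize(I[230:370,200:380],None,fx=4,fy=4,interpolation=2);cv2.imwrite("pics/appr.png",A)
r=bot.silhouettes("tube",P["scene"])
if r: print(r[0]["rect"],r[0]["conf"])
r=bot.tip_of("tube",P["scene"])
if r: print(r[0], atz(P["scene"],r[0]["uv"],0))
E
```

```text
t: 2.6
tool_pos: [0.4531, 0.1129, 0.1454]
ee_rot: [0.765, 0.644, -0.002, -0.001]
contact_force: [-0.2, 0.4, -0.4]
gripper_width: 0.0854
[0.4531 0.1129 0.1454] [[ 0.1713  0.9852 -0.0042]
 [ 0.9852 -0.1713 -0.0016]
 [-0.0023 -0.0039 -1.    ]] [-0.7722  0.2033  0.574   1.8309 -0.1198  1.1465 -0.3298] [-0.1912  0.4119 -0.3695]
[274.6, 311.7, 293.7, 346.7] 0.56
```

View pics/appr.png

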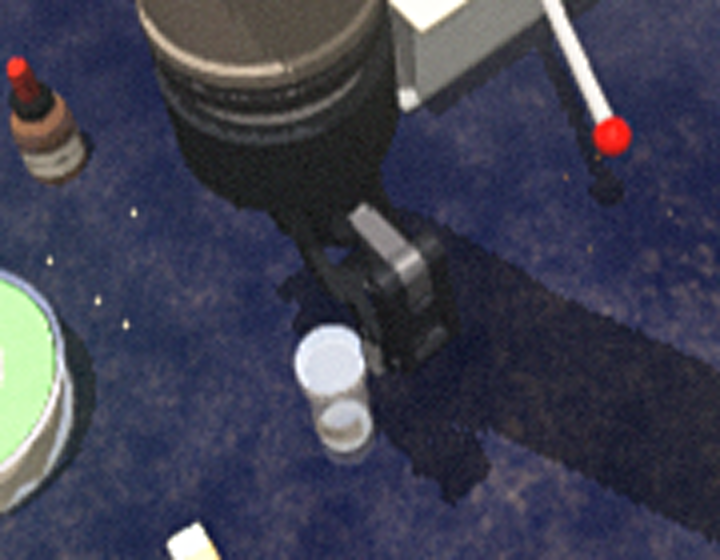

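The crop shows the upright tube, its cap top at (331,362), which is image (282.7,320.5), with the open gripper just above and behind it. I check the cap against the tool.

```bash
python3 - <<'E'
from h import *
np.set_printoptions(precision=4,suppress=True)
P={"scene":bot.get_image("scene")};p=P["scene"]
print("tcp px",proj(p,st()["tool_pos"]),"grasp px",proj(p,st()["tool_pos"]+[0,0,.019]))
print("cap",atz(p,(282.6,319.5),.096))
q=np.array([proj(p,X) for X in cyl(.4555,.1123,0,.0165,(.096,))]);print("pred cap px",q.min(0),q.max(0),"foot",proj(p,[.4555,.1123,0]))
# bright cap blob
g=p["image"][305:350,265:300].astype(int);m=(g.min(2)>150).astype(np.uint8)
n,l,s,c=cv2.connectedComponentsWithStats(m);print([(s[i]+[265,305,0,0,0],c[i]+[265,305]) for i in range(1,n) if s[i,4]>15])
r=bot.silhouettes("tube",p);print(r[0]["rect"],r[0]["conf"]);print(fit_tube(P,{"scene":r[0]["rect"]}))
E
```

```text
tcp px [279.648  307.4597] grasp px [278.6091 302.4618]
cap [0.4561 0.1126 0.096 ]
pred cap px [273.7169 310.825 ] [292.2178 328.6218] foot [286.9693 339.1542]
[(array([274, 312,  19,  31, 329]), array([283.0274, 324.4195]))]
[272.1, 310.7, 295.2, 345.1] 0.88
(array([0.457 , 0.1119]), array([ 1.2, -0.5, -1.6,  0.6]))
```

```bash
python3 -m creep '[0,0,0.003,0.03,0,0,0, 0,0,0.003,0.06,0,0,0, 0,0,0.003,0.085,0,0,0, 0,0,0.003,0.104,0,0,0, 0,0,0.003,0.104,0,0,0, 1,0,0.003,0.104,0,0,0, 1,0,0.003,0.104,0,0,0, 1,0,0.003,0.104,0,0,0, 1,0,0.003,0.104,0,0,0, 1,0,0.003,0.104,0,0,0, 1,0,0.003,0.104,0,0,0]'
```

```text
t: 4.28
tool_pos: [0.4596, 0.1137, 0.0452]
ee_rot: [0.765, 0.644, 0.002, 0.0]
contact_force: [-1.5, -0.6, 6.0]
gripper_width: 0.0298
```

```bash
python3 -m creep '[1,0,0,0,0,0,0, 1,0,0,0,0,0,0, 1,0,0,-0.02,0,0,0, 1,0,0,-0.06,0,0,0, 1,0,0,-0.11,0,0,0, 1,0,0,-0.16,0,0,0, 1,0,0,-0.18,0,0,0, 1,0,0,-0.18,0,0,0]'
python3 - <<'E'
from h import *
np.set_printoptions(precision=4,suppress=True)
P={n:bot.get_image(n) for n in("scene","top")}
p=P["scene"];s=st();print(s["tool_pos"],s["contact_force"],s["gripper_width"],proj(p,s["tool_pos"]))
rc={}
for n in P:
    r=bot.silhouettes("tube",P[n])
    if r: print(n,r[0]["rect"],r[0]["conf"])
u,v=map(int,proj(p,s["tool_pos"]));I=p["image"][max(0,v-70):v+70,u-80:u+80];print("crop origin",u-80,max(0,v-70))
cv2.imwrite("pics/held.png",cv2.resize(I,None,fx=4,fy=4,interpolation=2))
E
```

```text
t: 5.28
tool_pos: [0.4601, 0.1135, 0.2264]
ee_rot: [0.765, 0.644, 0.004, 0.001]
contact_force: [-0.2, 0.1, -0.8]
gripper_width: 0.0299
[0.4581 0.1132 0.224 ] [-0.1002  1.0452 -1.8418] 0.029405459637013062 [274.3764 284.8993]
scene [261.3, 263.7, 284.8, 303.9] 0.62
top [187.3, 233.5, 209.2, 249.2] 0.65
crop origin 194 214
```

View pics/held.png

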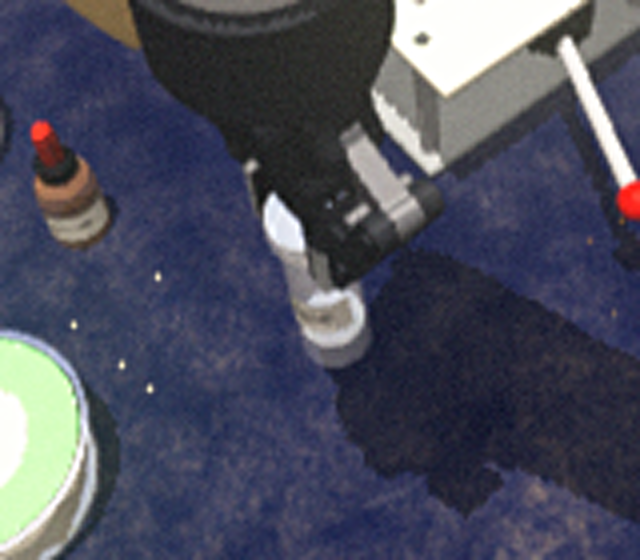

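The tube is gripped on its body and hangs upright. Its foot spans crop columns 303–371 with the bottom at row 368, i.e. image 269.8–286.8 and 306. I check its offset from the tool.

```bash
python3 - <<'E'
from h import *
np.set_printoptions(precision=4,suppress=True)
p=bot.get_image("scene");s=st();tp=s["tool_pos"];R=Rn.from_quat(s["ee_rot"]).as_matrix();print(tp,R)
for h in(.044,.047):
    def f(v):
        q=np.array([proj(p,X) for X in cyl(v[0],v[1],tp[2]-h,.014,(0,.006))]);return [q[:,0].min()-269.6,q[:,0].max()-286.8,q[:,1].max()-306]
    r=least_squares(f,tp[:2]);print(h,r.x,f(r.x),"offset in tool",R.T@np.r_[r.x-tp[:2],0])
spot=np.array([.582,-.145]);print("to spot, tool axes",R.T@np.r_[spot-tp[:2],0])
E
```

```text
[0.4579 0.1131 0.2236] [[ 0.1706  0.9853  0.0005]
 [ 0.9853 -0.1706  0.0007]
 [ 0.0008  0.0003 -1.    ]]
0.044 [0.4567 0.1117] [np.float64(-0.2967991707764668), np.float64(0.29997503179481555), np.float64(-0.009864484808645102)] offset in tool [-0.0016 -0.0009 -0.    ]
0.047 [0.4579 0.1108] [np.float64(-0.2492027962754264), np.float64(0.25185493642050005), np.float64(-0.008238267620242823)] offset in tool [-0.0022  0.0004 -0.    ]
to spot, tool axes [-0.2331  0.1664 -0.0001]
```

```bash
python3 -m creep '[1,-0.03,0.021,0,0,0,0, 1,-0.07,0.05,0,0,0,0, 1,-0.115,0.082,0,0,0,0, 1,-0.16,0.115,0,0,0,0, 1,-0.2,0.143,0,0,0,0, 1,-0.225,0.161,0,0,0,0, 1,-0.232,0.166,0,0,0,0, 1,-0.232,0.166,0,0,0,0, 1,-0.232,0.166,0.02,0,0,0, 1,-0.232,0.166,0.02,0,0,0]'
python3 - <<'E'
from h import *
np.set_printoptions(precision=4,suppress=True)
P={n:bot.get_image(n) for n in("scene","top")}
s=st();tp=s["tool_pos"];R=Rn.from_quat(s["ee_rot"]).as_matrix();print(tp,R,s["contact_force"],s["qpos"])
print("to spot, tool axes",R.T@np.r_[np.array([.5815,-.1457])-tp[:2],0])
p=P["scene"];u,v=map(int,proj(p,[.582,-.145,.14]));I=p["image"][v-60:v+60,u-80:u+80];print(u-80,v-60)
print("pred foot",proj(p,[*(tp[:2]+R[:2,0]*-.0015),tp[2]-.0455]))
cv2.imwrite("pics/over.png",cv2.resize(I,None,fx=4,fy=4,interpolation=2))
E
```

```text
t: 6.78
tool_pos: [0.5806, -0.1406, 0.2018]
ee_rot: [0.764, 0.645, -0.0, -0.003]
contact_force: [-0.0, 1.4, -1.4]
gripper_width: 0.0299
[ 0.5819 -0.142   0.2037] [[ 0.1682  0.9858  0.0004]
 [ 0.9857 -0.1682  0.0019]
 [ 0.0019  0.0001 -1.    ]] [ 0.6223  0.2372 -0.5941] [-0.2546  0.474   0.7113  1.385  -0.3094  1.3949  0.2865]
to spot, tool axes [-0.0037  0.0002 -0.    ]
239 127
pred foot [319.3963 182.7029]
```

View pics/over.png

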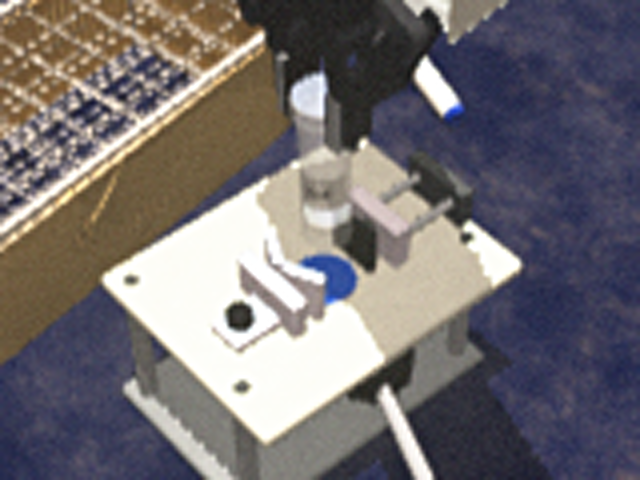

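The tube hangs over the stand with its foot at about image (320.8,184–188). The jaw pad is at crop (357,240), the blue spot at (325,278), and the vee lies to its left. The tube lines up to within about 2 mm, so I lower it.

```bash
python3 -m creep '[1,-0.001,0,0.01,0,0,0, 1,-0.001,0,0.025,0,0,0, 1,-0.001,0,0.035,0,0,0, 1,-0.001,0,0.041,0,0,0, 1,-0.001,0,0.041,0,0,0, 1,-0.001,0,0.041,0,0,0]'
python3 - <<'E'
from h import *
np.set_printoptions(precision=4,suppress=True)
p=bot.get_image("scene")
s=st();tp=s["tool_pos"];R=Rn.from_quat(s["ee_rot"]).as_matrix();print(tp,s["contact_force"])
print("to spot, tool axes",R.T@np.r_[np.array([.5815,-.1457])-tp[:2],0])
I=p["image"][130:250,239:399]
cv2.imwrite("pics/low.png",cv2.resize(I,None,fx=5,fy=5,interpolation=2))
q=np.array([proj(p,X) for X in cyl(*(tp[:2]+R[:2,0]*-.0015),tp[2]-.0455,.014,(0,))]);print("pred foot",q.min(0),q.max(0))
E
```

```text
t: 7.62
tool_pos: [0.582, -0.1431, 0.1631]
ee_rot: [0.764, 0.645, 0.001, -0.0]
contact_force: [-0.1, 0.3, 0.5]
gripper_width: 0.0294
[ 0.5821 -0.1432  0.1632] [ 0.5603 -0.1272  0.4489]
to spot, tool axes [-0.0026 -0.0002 -0.    ]
pred foot [313.5417 190.2652] [326.0078 199.5736]
```

View pics/low.png

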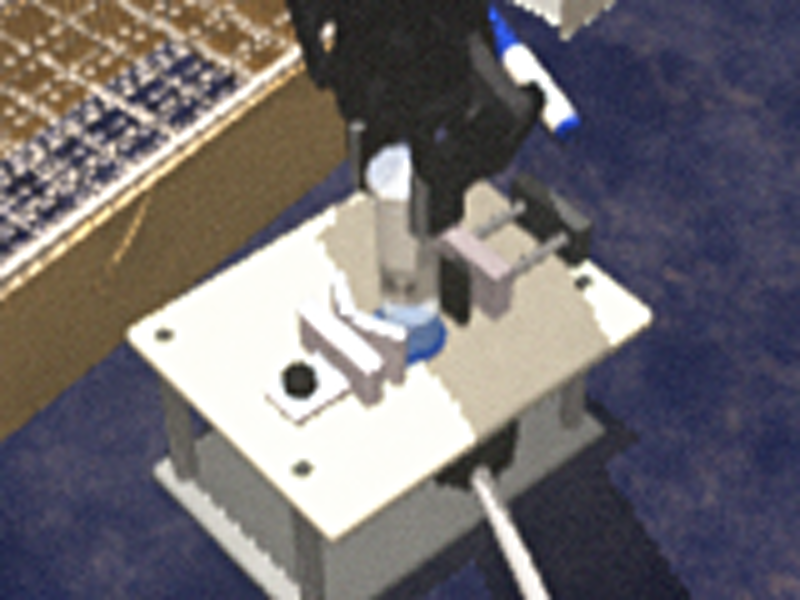

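The foot at crop (410,320) is about 7 mm above the blue spot, in the gap between the vee (385,340) and the pad (455,285). Next I lower until contact.

```bash
python3 -m creep '[1,-0.0005,0,0.003,0,0,0, 1,-0.0005,0,0.006,0,0,0, 1,-0.0005,0,0.0075,0,0,0, 1,-0.0005,0,0.0075,0,0,0]'
```

```text
t: 8.18
tool_pos: [0.582, -0.1436, 0.1556]
ee_rot: [0.764, 0.645, 0.001, -0.0]
contact_force: [-1.8, -0.0, -0.5]
gripper_width: 0.0296
```

```bash
python3 -m creep '[1,0,0,0.0015,0,0,0, 1,0,0,0.0015,0,0,0]'; python3 -m creep '[1,0,0,0.0015,0,0,0, 1,0,0,0.0015,0,0,0]'
```

```text
t: 8.43
tool_pos: [0.5822, -0.144, 0.1553]
ee_rot: [0.764, 0.645, 0.001, 0.0]
contact_force: [-1.3, 0.0, 4.8]
gripper_width: 0.0297
t: 8.68
tool_pos: [0.5822, -0.1442, 0.1553]
ee_rot: [0.764, 0.645, 0.002, 0.001]
contact_force: [-2.1, 0.9, 6.4]
gripper_width: 0.0295
```

```bash
python3 -m creep '[0.3,0,0,-0.0005,0,0,0, 0.2,0,0,-0.0005,0,0,0, 0.2,0,0,-0.0005,0,0,0, 0.2,0,0,-0.0005,0,0,0, 0.2,0,0,-0.02,0,0,0, 0.2,0,0,-0.05,0,0,0, 0.2,0,0,-0.09,0,0,0, 0.2,0,0,-0.13,0,0,0, 0.2,0,0,-0.13,0,0,0]'
```

```text
t: 9.8
tool_pos: [0.5836, -0.1458, 0.2892]
ee_rot: [0.764, 0.645, 0.004, 0.004]
contact_force: [0.3, -0.4, 0.9]
gripper_width: 0.068
```

```bash
python3 -m creep '[0.5,0.025,-0.03,0,0,0,0.8, 1,0.05,-0.075,0,0,0,1.6, 1,0.07,-0.11,0,0,0,2.18, 1,0.07,-0.122,0,0,0,2.18, 1,0.07,-0.122,0.03,0,0,2.18, 1,0.07,-0.122,0.08,0,0,2.18, 1,0.07,-0.122,0.12,0,0,2.18, 1,0.07,-0.122,0.13,0,0,2.18, 1,0.07,-0.122,0.13,0,0,2.18]'
cat >> h.py <<'E'
S=np.array([.5815,-.1457]);YAW=-.1727
xs=np.array([np.cos(YAW),np.sin(YAW)]);ys=np.array([-xs[1],xs[0]]);A=S-.04*xs
def stand(w): d=np.asarray(w)[:2]-S;return np.array([d@xs,d@ys])
def rep():
    s=st();R=Rn.from_quat(s["ee_rot"]).as_matrix();F=s["contact_force"]
    print("tcp",s["tool_pos"],"stand",stand(s["tool_pos"]),"yaw_turn",np.degrees(np.arctan2(R[:2,0]@xs,R[:2,0]@ys)),"F",F,"F along tool x,y",F@R[:,0],F@R[:,1],"Mz",s["moment"][2]);return s,R
def ball(p,z=.074):
    h=cv2.cvtColor(p["image"],cv2.COLOR_BGR2HSV)
    c=proj(p,[*(A-.13*xs),.074]).astype(int);m=np.zeros(h.shape[:2],bool);m[c[1]-40:c[1]+40,c[0]-45:c[0]+45]=1
    k=m&((h[...,0]<8)|(h[...,0]>172))&(h[...,1]>140)&(h[...,2]>80)
    n,l,s,ce=cv2.connectedComponentsWithStats(k.astype(np.uint8))
    if n<2:return None
    i=1+np.argmax(s[1:,4]);w=atz(p,ce[i],z);d=w[:2]-A
    return ce[i],s[i,4],w,np.hypot(*d),"knob",.5-np.arctan2(d@ys,-d@xs)
E
python3 - <<'E'
from h import *
np.set_printoptions(precision=4,suppress=True)
rep()
P={n:bot.get_image(n) for n in("scene","top")}
for n in P:
    print(n,ball(P[n])); r=bot.silhouettes("tube",P[n]); 
    if r:print(r[0]["rect"],r[0]["conf"])
    q=np.array([proj(P[n],X) for X in tubepts(*S,.11)]);print("pred on spot",q.min(0),q.max(0))
cv2.imwrite("pics/placed.png",cv2.resize(P["scene"]["image"][130:290,239:399],None,fx=4,fy=3.75,interpolation=2))
E
```

```text
t: 10.92
tool_pos: [0.4768, -0.0571, 0.158]
ee_rot: [0.873, 0.488, 0.004, 0.003]
contact_force: [0.0, -0.7, 0.2]
gripper_width: 0.0
tcp [ 0.4768 -0.0571  0.158 ] stand [-0.1184  0.0693] yaw_turn 21.655585030901 F [ 0.0496 -0.6581  0.1743] F along tool x,y -0.5342083074999164 0.3883704660294162 Mz -0.0009341736235987746
scene (array([352.5733, 263.7733]), np.int32(75), array([ 0.4337, -0.0706,  0.074 ]), np.float64(0.12804506010690972), 'knob', np.float64(0.11099368508585178))
[405.4, 164.0, 427.3, 188.3] 0.54
pred on spot [311.9757 160.541 ] [327.9783 201.6329]
top (array([282.75  , 250.5833]), np.int32(12), array([ 0.4324, -0.0698,  0.074 ]), np.float64(0.12962052427679396), 'knob', np.float64(0.111192601764251))
[275.0, 152.5, 353.7, 254.6] 0.16
pred on spot [305.1024 176.8653] [319.6002 196.0118]
```

View pics/placed.png

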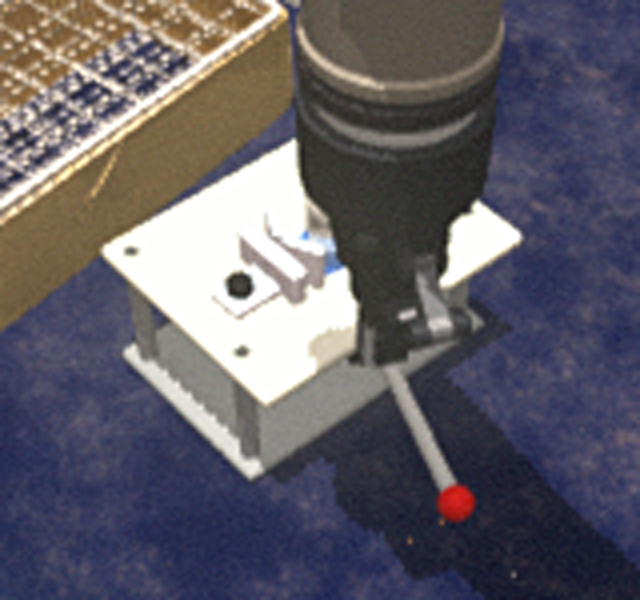

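The lever ball at crop (455,503) is clear. Part of the tube still shows at (315,215), behind the arm. The gripper is over the front left, so I lower it beside the lever and work out the arc rows.

```bash
python3 -m creep '[1,0,0,0.03,0,0,0, 1,0,0,0.065,0,0,0, 1,0,0,0.09,0,0,0, 1,0,0,0.098,0,0,0, 1,0,0,0.098,0,0,0, 1,0,0,0.098,0,0,0]'
cat >> h.py <<'E'
def arc(ks,d=.016,r=.1,z=.06):
    s,R=rep();T0=s["tool_pos"]
    for k in ks:
        th=.5-k;l=np.array([-.04-r*np.cos(th),r*np.sin(th)])+d*np.array([np.sin(th),np.cos(th)])
        w=np.r_[S+l[0]*xs+l[1]*ys,z];n=np.r_[np.sin(th)*xs+np.cos(th)*ys,0]
        zt=np.array([0,0,-1.]);M=np.stack([n,np.cross(zt,n),zt],1)
        print(k,np.round(R.T@(w-T0),4),np.round(np.degrees(Rn.from_matrix(R.T@M).as_rotvec())/10,2))
E
python3 - <<'E'
from h import *
np.set_printoptions(precision=4,suppress=True)
arc([.05,.11,.15,.2,.25,.3,.35,.4,.45,.5])
E
```

```text
t: 11.88
tool_pos: [0.4808, -0.057, 0.0629]
ee_rot: [0.872, 0.489, 0.007, 0.005]
contact_force: [0.8, 0.5, 0.4]
gripper_width: -0.0001
tcp [ 0.4808 -0.057   0.0629] stand [-0.1144  0.0701] yaw_turn 21.606434983945793 F [0.7629 0.4779 0.3699] F along tool x,y 0.8089672212231968 0.4062232326519961 Mz 0.026097752447698762
0.05 [-0.0145 -0.0036  0.0027] [ 0.09 -0.05  0.42]
0.11 [-0.0205 -0.0049  0.0026] [ 0.09 -0.05  0.07]
0.15 [-0.0245 -0.0055  0.0026] [ 0.09 -0.04 -0.16]
0.2 [-0.0295 -0.006   0.0025] [ 0.09 -0.04 -0.44]
0.25 [-0.0346 -0.0063  0.0025] [ 0.09 -0.04 -0.73]
0.3 [-0.0396 -0.0063  0.0025] [ 0.09 -0.04 -1.02]
0.35 [-0.0447 -0.0061  0.0024] [ 0.09 -0.04 -1.3 ]
0.4 [-0.0497 -0.0056  0.0024] [ 0.09 -0.03 -1.59]
0.45 [-0.0547 -0.0049  0.0024] [ 0.09 -0.03 -1.87]
0.5 [-0.0597 -0.0039  0.0023] [ 0.09 -0.03 -2.16]
```

```bash
python3 -m creep '[1,-0.0145,-0.0036,0.0026,0.09,-0.05,0.4, 1,-0.0205,-0.0049,0.0026,0.09,-0.05,0.07, 1,-0.0245,-0.0055,0.0026,0.09,-0.04,-0.16, 1,-0.0295,-0.006,0.0025,0.09,-0.04,-0.44, 1,-0.0346,-0.0063,0.0025,0.09,-0.04,-0.73, 1,-0.0396,-0.0063,0.0025,0.09,-0.04,-1.02, 1,-0.0446,-0.0061,0.0025,0.09,-0.04,-1.3, 1,-0.0475,-0.0058,0.0025,0.09,-0.03,-1.45, 1,-0.0497,-0.0056,0.0024,0.09,-0.03,-1.59]'
python3 - <<'E'
from h import *
np.set_printoptions(precision=4,suppress=True)
arc([.4,.42,.44,.46,.48,.5,.52,.54,.56])
print(ball(bot.get_image("scene")))
rep()
E
```

```text
t: 13.0
tool_pos: [0.4506, -0.0967, 0.0606]
ee_rot: [0.796, 0.605, 0.001, 0.0]
contact_force: [0.2, -0.5, -0.6]
gripper_width: 0.0002
tcp [ 0.4506 -0.0967  0.0606] stand [-0.1373  0.0258] yaw_turn 5.662689063372837 F [ 0.2333 -0.5291 -0.5728] F along tool x,y -0.4476606454296368 0.3656145214048873 Mz -0.020995477938095832
0.4 [ 0.0001 -0.0006  0.0006] [ 0.01 -0.01  0.01]
0.42 [-0.0019 -0.0009  0.0006] [ 0.01 -0.01 -0.11]
0.44 [-0.0039 -0.0011  0.0006] [ 0.01 -0.01 -0.22]
0.46 [-0.0059 -0.0014  0.0006] [ 0.01 -0.   -0.34]
0.48 [-0.0079 -0.0015  0.0006] [ 0.01 -0.   -0.45]
0.5 [-0.01   -0.0017  0.0006] [ 0.01 -0.   -0.57]
0.52 [-0.012  -0.0018  0.0006] [ 0.01 -0.   -0.68]
0.54 [-0.014  -0.0018  0.0006] [ 0.01 -0.   -0.8 ]
0.56 [-0.016  -0.0019  0.0006] [ 0.01 -0.   -0.91]
(array([352.6842, 263.6053]), np.int32(76), array([ 0.4338, -0.0711,  0.074 ]), np.float64(0.12774771955359562), 'knob', np.float64(0.11383952696747418))
tcp [ 0.4504 -0.097   0.0605] stand [-0.1376  0.0255] yaw_turn 5.646700123189954 F [-1.0046  0.849   0.0787] F along tool x,y 0.5488107814420126 -1.1952213837672505 Mz -0.01374373455374207
```

```bash
python3 - <<'E'
from h import *
p=bot.get_image("scene")
print(proj(p,st()["tool_pos"]), proj(p,[*(A+.1*np.array([-np.cos(.389)*xs+np.sin(.389)*ys])[0]),.074]))
cv2.imwrite("pics/push.png",cv2.resize(p["image"][170:290,279:409],None,fx=5,fy=5,interpolation=2))
E
```

```text
[353.10271642 254.64850739] [347.64937796 252.80033357]
```

View pics/push.png

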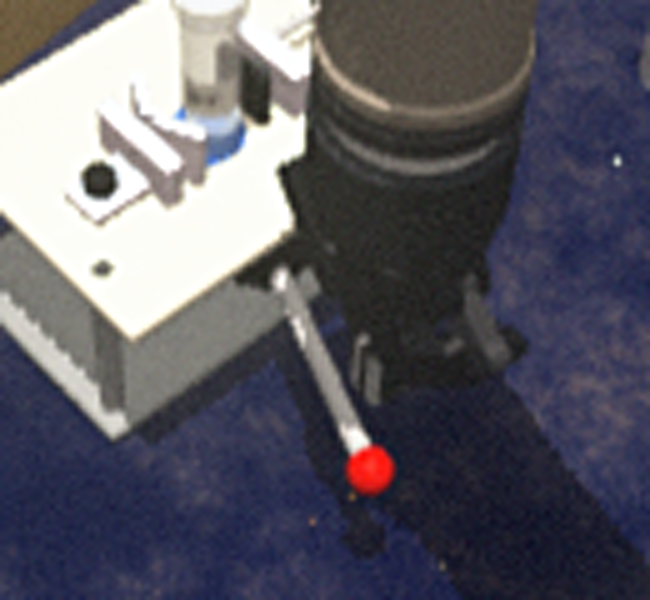

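The tube stands upright on the blue spot at crop (212,80). But the gripper is now on the far (-y) side of the lever, which hasn't moved: the fingers got past it without pushing. I go back over it, lower, and push in small steps while watching the force.

```bash
python3 -m creep '[1,0,0,-0.03,0,0,0, 1,0,0,-0.06,0,0,0, 1,0.025,0,-0.06,0,0,0.8, 1,0.048,0.008,-0.06,0,0,1.6, 1,0.048,0.01,-0.06,0,0,1.6, 1,0.048,0.01,-0.03,0,0,1.6, 1,0.048,0.01,0,0,0,1.6, 1,0.048,0.01,0.01,0,0,1.6, 1,0.048,0.01,0.01,0,0,1.6, 1,0.048,0.01,0.01,0,0,1.6]'
python3 - <<'E'
from h import *
np.set_printoptions(precision=4,suppress=True)
print(ball(bot.get_image("scene")))
arc([0,.05,.11,.15,.2],z=.052)
E
```

```text
t: 14.35
tool_pos: [0.4739, -0.0537, 0.0514]
ee_rot: [0.873, 0.488, 0.002, 0.001]
contact_force: [0.4, -0.1, 0.1]
gripper_width: -0.0003
(array([352.589 , 263.6438]), np.int32(73), array([ 0.4339, -0.0709,  0.074 ]), np.float64(0.12776992463083467), 'knob', np.float64(0.11212106165595176))
tcp [ 0.474  -0.0536  0.0515] stand [-0.1217  0.0723] yaw_turn 21.711377790769628 F [-0.2067 -0.7776 -0.2031] F along tool x,y -0.7710482553702078 0.23085682531586696 Mz 0.013681645059146017
0 [-0.009   0.0053 -0.0005] [ 0.02 -0.01  0.69]
0.05 [-0.0139  0.0041 -0.0005] [ 0.02 -0.01  0.41]
0.11 [-0.0198  0.0029 -0.0005] [ 0.02 -0.01  0.06]
0.15 [-0.0238  0.0023 -0.0005] [ 0.02 -0.01 -0.17]
0.2 [-0.0289  0.0017 -0.0006] [ 0.02 -0.01 -0.45]
```

```bash
python3 -m creep '[1,-0.008,0.003,0,0,0,0, 1,-0.014,0.003,0,0,0,0, 1,-0.017,0.003,0,0,0,0, 1,-0.017,0.003,0,0,0,0]'; python3 -m creep '[1,-0.004,0,0,0,0,0, 1,-0.004,0,0,0,0,0]';python3 -m creep '[1,-0.004,0,0,0,0,0, 1,-0.004,0,0,0,0,0]';python3 -m creep '[1,-0.004,0,0,0,0,0, 1,-0.004,0,0,0,0,0]'
python3 - <<'E'
from h import *
np.set_printoptions(precision=4,suppress=True)
s,R=rep();d=stand(s["tool_pos"])-[-.04,0];print("n dist",d@[.379,.925],"r",d@[-.925,.379])
p=bot.get_image("scene");print(ball(p))
u,v=map(int,proj(p,s["tool_pos"]));print(u,v)
cv2.imwrite("pics/push2.png",cv2.resize(cv2.convertScaleAbs(p["image"][v-45:v+30,u-45:u+45],alpha=1.8,beta=20),None,fx=8,fy=8,interpolation=2))
E
```

```text
t: 14.9
tool_pos: [0.4674, -0.0699, 0.0515]
ee_rot: [0.873, 0.487, 0.002, 0.001]
contact_force: [0.9, 0.2, 0.7]
gripper_width: 0.0002
t: 15.15
tool_pos: [0.465, -0.0736, 0.0515]
ee_rot: [0.873, 0.487, 0.002, 0.001]
contact_force: [0.5, 0.0, 0.7]
gripper_width: -0.0001
t: 15.4
tool_pos: [0.4627, -0.0775, 0.0514]
ee_rot: [0.873, 0.487, 0.001, 0.001]
contact_force: [0.1, 0.4, -0.1]
gripper_width: -0.0001
t: 15.65
tool_pos: [0.4603, -0.0813, 0.0514]
ee_rot: [0.874, 0.487, 0.001, 0.001]
contact_force: [-0.1, -0.2, 0.7]
gripper_width: -0.0001
tcp [ 0.4603 -0.0813  0.0514] stand [-0.1304  0.0426] yaw_turn 21.866034259093123 F [-0.1175 -0.1951  0.7054] F along tool x,y -0.22651725189212513 0.0045786031886055735 Mz -0.0056596781503252145
n dist 0.005152437511039512 r 0.09980470655664504
(array([352.6351, 263.6892]), np.int32(74), array([ 0.4337, -0.0709,  0.074 ]), np.float64(0.12790023736658457), 'knob', np.float64(0.11251248023406424))
344 259
```

View pics/push2.png

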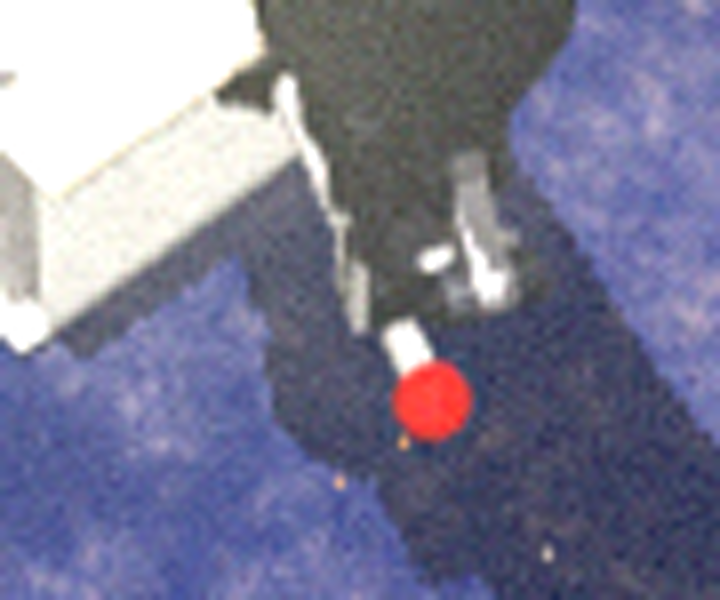

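The crop shows the shut fingers overlapping the lever in the picture, with their lower end at (360,330), which is image row 255. The reported TCP projects to row 259. So the tips seem to sit higher than the TCP. I probe downward gently to find out.

```bash
python3 -m creep '[1,0,0,0.003,0,0,0, 1,0,0,0.003,0,0,0]'; python3 -m creep '[1,0,0,0.003,0,0,0, 1,0,0,0.003,0,0,0]';python3 -m creep '[1,0,0,0.003,0,0,0, 1,0,0,0.003,0,0,0]'
python3 - <<'E'
from h import *
np.set_printoptions(precision=4,suppress=True)
p=bot.get_image("scene");s=st();R=Rn.from_quat(s["ee_rot"]).as_matrix();tp=s["tool_pos"]
print("tcp px",proj(p,tp),"lever at r=.1",proj(p,[*(A+.1*(-np.cos(.389)*xs+np.sin(.389)*ys)),.074]))
for a in(.02,.04,.073):print(a,proj(p,tp-a*R[:,2]))
t=bot.get_image("top");print("top tcp px",proj(t,tp),ball(t))
# dark gripper mask lowest rows in scene near the tool
g=p["image"].astype(int);b=g[...,0];dark=(g.max(2)-g.min(2)<25)&(g.max(2)<90)
for r in range(225,266,3):
    c=np.nonzero(dark[r,320:380])[0]+320;print(r,(c.min(),c.max(),len(c)) if len(c) else None,end=' ')
E
```

```text
t: 15.95
tool_pos: [0.461, -0.081, 0.0494]
ee_rot: [0.874, 0.487, 0.002, 0.001]
contact_force: [-2.3, 1.0, 8.6]
gripper_width: -0.0001
t: 16.2
tool_pos: [0.4611, -0.0809, 0.0489]
ee_rot: [0.874, 0.487, 0.002, -0.001]
contact_force: [-6.9, 0.7, 22.2]
gripper_width: 0.0002
t: 16.45
tool_pos: [0.4612, -0.0809, 0.0488]
ee_rot: [0.874, 0.487, 0.003, -0.002]
contact_force: [-9.1, 2.3, 24.9]
gripper_width: -0.0003
tcp px [344.3478 259.6614] lever at r=.1 [347.6494 252.8003]
0.02 [344.8385 254.6284]
0.04 [345.3489 249.3933]
0.073 [346.2374 240.2798]
top tcp px [287.6552 239.4899] None
225 (np.int64(326), np.int64(378), 39) 228 (np.int64(336), np.int64(374), 28) 231 (np.int64(337), np.int64(377), 27) 234 (np.int64(335), np.int64(371), 31) 237 (np.int64(330), np.int64(366), 36) 240 (np.int64(326), np.int64(373), 42) 243 (np.int64(322), np.int64(370), 46) 246 (np.int64(320), np.int64(372), 45) 249 (np.int64(320), np.int64(374), 43) 252 (np.int64(328), np.int64(376), 44) 255 (np.int64(330), np.int64(378), 43) 258 (np.int64(321), np.int64(379), 44) 261 (np.int64(332), np.int64(379), 39) 264 (np.int64(333), np.int64(379), 37)
```

The push force starts at reported TCP z ≈ 0.0495, which must be the top of the lever (0.079). So the shut tips really sit about 29 mm above the reported TCP. I back off to the +y side and go lower by that much.

```bash
python3 -m creep '[1,0,0,-0.015,0,0,0, 1,0.012,0,-0.015,0,0,0, 1,0.027,0,-0.015,0,0,0, 1,0.027,0,-0.015,0,0,0, 1,0.027,0,0.005,0,0,0, 1,0.027,0,0.018,0,0,0, 1,0.027,0,0.018,0,0,0]'
python3 - <<'E'
from h import *
np.set_printoptions(precision=4,suppress=True)
print(ball(bot.get_image("scene")))
arc([.05,.08,.11,.15,.2,.25,.3,.35,.4],z=.032,r=.1)
E
```

```text
t: 17.42
tool_pos: [0.4739, -0.0578, 0.0296]
ee_rot: [0.874, 0.487, 0.001, -0.002]
contact_force: [-0.3, 0.8, -0.0]
gripper_width: 0.0001
(array([352.9219, 263.9844]), np.int32(64), array([ 0.4329, -0.0707,  0.074 ]), np.float64(0.12873946990638177), 'knob', np.float64(0.11483828605849383))
tcp [ 0.4748 -0.058   0.0304] stand [-0.1202  0.0681] yaw_turn 21.876462314481724 F [-0.1235 -0.0864  0.3241] F along tool x,y -0.1366209196290509 -0.059903488545860216 Mz -0.012706499604019518
0.05 [-0.0105  0.0011 -0.0016] [-0.01 -0.03  0.39]
0.08 [-0.0135  0.0005 -0.0017] [-0.01 -0.03  0.22]
0.11 [-0.0165 -0.0001 -0.0017] [-0.01 -0.03  0.05]
0.15 [-0.0205 -0.0007 -0.0017] [-0.01 -0.03 -0.18]
0.2 [-0.0255 -0.0012 -0.0017] [-0.01 -0.03 -0.47]
0.25 [-0.0306 -0.0015 -0.0017] [-0.01 -0.03 -0.76]
0.3 [-0.0356 -0.0015 -0.0018] [-0.   -0.03 -1.04]
0.35 [-0.0407 -0.0012 -0.0018] [-0.   -0.03 -1.33]
0.4 [-0.0457 -0.0007 -0.0018] [-0.   -0.03 -1.61]
```

```bash
python3 -m creep '[1,-0.0105,0.001,0,0,0,0.39, 1,-0.0135,0.0005,0,0,0,0.22, 1,-0.0165,0,0,0,0,0.05, 1,-0.0205,-0.0007,0,0,0,-0.18, 1,-0.0255,-0.0012,0,0,0,-0.47, 1,-0.0255,-0.0012,0,0,0,-0.47]'
python3 - <<'E'
from h import *
np.set_printoptions(precision=4,suppress=True)
print(ball(bot.get_image("scene")))
arc([.2,.25,.3,.35,.4,.45],z=.032,r=.1)
E
```

```text
t: 18.23
tool_pos: [0.462, -0.078, 0.0309]
ee_rot: [0.853, 0.523, 0.004, -0.002]
contact_force: [3.6, 2.8, -1.1]
gripper_width: 0.0004
(array([358.05  , 262.5833]), np.int32(60), array([ 0.4266, -0.0801,  0.074 ]), np.float64(0.12955013819781563), 'knob', np.float64(0.20184330737848039))
tcp [ 0.462  -0.078   0.0309] stand [-0.1293  0.0462] yaw_turn 17.112826533552532 F [ 2.9519  3.2719 -0.3282] F along tool x,y 4.252771864887173 1.1436708901201778 Mz -0.020343205113483163
0.2 [-0.0017 -0.001  -0.0011] [ 0.01 -0.05  0.01]
0.25 [-0.0067 -0.0017 -0.0012] [ 0.01 -0.05 -0.28]
0.3 [-0.0117 -0.0021 -0.0012] [ 0.01 -0.05 -0.57]
0.35 [-0.0168 -0.0023 -0.0013] [ 0.01 -0.05 -0.85]
0.4 [-0.0219 -0.0022 -0.0013] [ 0.01 -0.05 -1.14]
0.45 [-0.0269 -0.0019 -0.0013] [ 0.01 -0.05 -1.42]
```

Now the lever moves: knob ≈ 0.20 with a 4.3 N push. I carry on along the arc.

```bash
python3 -m creep '[1,-0.0042,-0.0013,0,0,0,-0.14, 1,-0.0067,-0.0017,0,0,0,-0.28, 1,-0.0092,-0.0019,0,0,0,-0.42, 1,-0.0117,-0.0021,0,0,0,-0.57, 1,-0.0142,-0.0022,0,0,0,-0.71, 1,-0.0168,-0.0023,0,0,0,-0.85, 1,-0.0193,-0.0023,0,0,0,-1.0, 1,-0.0219,-0.0022,0,0,0,-1.14, 1,-0.0244,-0.0021,0,0,0,-1.28, 1,-0.0269,-0.0019,0,0,0,-1.42, 1,-0.0269,-0.0019,0,0,0,-1.42]'
python3 - <<'E'
from h import *
np.set_printoptions(precision=4,suppress=True)
print(ball(bot.get_image("scene")))
arc([.45,.47,.49,.51,.53,.55],z=.032,r=.1)
E
```

```text
t: 19.65
tool_pos: [0.4482, -0.1012, 0.0309]
ee_rot: [0.782, 0.624, 0.004, -0.001]
contact_force: [2.0, 3.4, 0.6]
gripper_width: 0.0002
(array([371.    , 256.1364]), np.int32(44), array([ 0.4147, -0.1098,  0.074 ]), np.float64(0.130607331817319), 'knob', np.float64(0.44891827382010274))
tcp [ 0.4479 -0.1012  0.0308] stand [-0.1392  0.0209] yaw_turn 2.919445233539493 F [2.9839 2.2227 1.1903] F along tool x,y 2.8382334543056893 2.4200994682667316 Mz 0.029838775420205167
0.45 [ 0.0001  0.0001 -0.0012] [ 0.02 -0.04 -0.01]
0.47 [-0.0019 -0.0002 -0.0012] [ 0.02 -0.04 -0.12]
0.49 [-0.0039 -0.0004 -0.0012] [ 0.02 -0.04 -0.23]
0.51 [-0.006  -0.0006 -0.0012] [ 0.02 -0.04 -0.35]
0.53 [-0.008  -0.0008 -0.0012] [ 0.02 -0.04 -0.46]
0.55 [-0.01   -0.0009 -0.0013] [ 0.02 -0.04 -0.58]
```

```bash
cat > m.py <<'E'
from h import *
import sys
np.set_printoptions(precision=4,suppress=True)
F=[];K=[];Q=[]
for i in range(6):
    p=bot.get_image("scene");s=st();R=Rn.from_quat(s["ee_rot"]).as_matrix();F.append(R.T@s["contact_force"])
    b=ball(p);K.append(b[-1] if b else np.nan)
    d=stand(s["tool_pos"])-[-.04,0];rho=np.hypot(*d);Q.append(.5-(np.arctan2(d[1],-d[0])-np.arcsin(.0165/rho)))
F=np.array(F);k=np.mean(Q)
print("t",s["t"],"Fx,Fy",F.mean(0)[:2],"sd",F.std(0)[0],"last-first Fx",F[0,0],F[-1,0],"k ball",np.nanmean(K),"k tool",k)
r=bot.silhouettes("tube",p)
for c in r[:2]: 
    m=c["pixels"].nonzero();print("tube",c["rect"],c["conf"],"centroid",m[1].mean(),m[0].mean())
arc(np.array([float(a) for a in sys.argv[1:]])+round(k,3),z=.032)
E
python3 -m creep '[1,-0.002,-0.0002,0,0,0,-0.12, 1,-0.004,-0.0004,0,0,0,-0.23, 1,-0.006,-0.0006,0,0,0,-0.35]'; python3 m.py .02 .04 .06
```

```text
t: 20.08
tool_pos: [0.4459, -0.1068, 0.0308]
ee_rot: [0.762, 0.648, 0.004, -0.001]
contact_force: [2.4, 3.3, 1.8]
gripper_width: -0.0002
t 20.375 Fx,Fy [3.16   1.4645] sd 0.39837635352735523 last-first Fx 3.322776506383731 3.3051825939878112 k ball 0.5097047981611819 k tool 0.5192276224147673
tube [311.1, 164.6, 329.1, 204.9] 0.7 centroid 319.28730512249444 180.72383073496658
tcp [ 0.4456 -0.1072  0.0307] stand [-0.1405  0.0146] yaw_turn -0.5644718941481202 F [1.0845 2.4959 1.5247] F along tool x,y 2.649439830169219 0.6697357647062431 Mz 0.01706428327797847
0.539 [-0.0025 -0.0001 -0.0014] [ 0.02 -0.04 -0.17]
0.559 [-0.0045 -0.0003 -0.0014] [ 0.02 -0.04 -0.28]
0.579 [-0.0065 -0.0005 -0.0014] [ 0.02 -0.04 -0.4 ]
```

```bash
python3 -m creep '[1,-0.0025,-0.0001,0,0,0,-0.17, 1,-0.0045,-0.0003,0,0,0,-0.28, 1,-0.0065,-0.0005,0,0,0,-0.4]'; python3 m.py .01 .02 .03 .04 .06
```

```text
t: 20.8
tool_pos: [0.4438, -0.1134, 0.0306]
ee_rot: [0.739, 0.674, 0.004, -0.001]
contact_force: [0.2, 4.6, 2.0]
gripper_width: -0.0001
t 21.1 Fx,Fy [3.357  0.9751] sd 0.3111200943551046 last-first Fx 3.961898527223594 3.5002804481636747 k ball 0.5719571097176364 k tool 0.5875396209768856
tube [310.2, 163.7, 328.1, 202.7] 0.74 centroid 318.6963123644252 181.93492407809111
tcp [ 0.4437 -0.1138  0.0305] stand [-0.1412  0.0077] yaw_turn -4.552091129612762 F [0.2591 2.5979 1.6136] F along tool x,y 2.6209660291304933 0.020451886017290054 Mz 0.026542305083270393
0.598 [-0.0016  0.     -0.0015] [ 0.02 -0.04 -0.11]
0.608 [-0.0026 -0.0001 -0.0015] [ 0.02 -0.04 -0.16]
0.618 [-0.0036 -0.0002 -0.0015] [ 0.02 -0.04 -0.22]
0.628 [-0.0046 -0.0004 -0.0015] [ 0.02 -0.04 -0.28]
0.6479999999999999 [-0.0066 -0.0006 -0.0016] [ 0.02 -0.04 -0.39]
```

```bash
python3 -m creep '[1,-0.002,0,0,0,0,-0.12, 1,-0.0036,-0.0002,0,0,0,-0.22, 1,-0.0046,-0.0003,0,0,0,-0.28]'; python3 m.py .01 .02 .03 .04
```

```text
t: 21.52
tool_pos: [0.4427, -0.1183, 0.0304]
ee_rot: [0.722, 0.691, 0.003, -0.001]
contact_force: [0.6, 3.5, 3.8]
gripper_width: 0.0
t 21.825 Fx,Fy [3.8596 0.1536] sd 0.4541737168336065 last-first Fx 4.157008076931763 3.2472319822461797 k ball 0.6227025930878046 k tool 0.6346238780423922
tube [308.0, 164.4, 328.1, 202.7] 0.67 centroid 318.29295154185024 180.57488986784142
tcp [ 0.4427 -0.1185  0.0304] stand [-0.1414  0.0029] yaw_turn -7.344177842661813 F [0.8915 2.74   3.0816] F along tool x,y 2.7956057548329234 0.7766969422957591 Mz -0.01825587720376718
0.645 [-0.0015 -0.0001 -0.0017] [ 0.02 -0.03 -0.1 ]
0.655 [-0.0025 -0.0002 -0.0017] [ 0.02 -0.03 -0.15]
0.665 [-0.0035 -0.0003 -0.0017] [ 0.02 -0.03 -0.21]
0.675 [-0.0045 -0.0005 -0.0017] [ 0.02 -0.03 -0.27]
```

```bash
python3 -m creep '[1,-0.0015,-0.0001,0,0,0,-0.1, 1,-0.0025,-0.0002,0,0,0,-0.15, 1,-0.0035,-0.0003,0,0,0,-0.21]'; python3 m.py .01 .02 .03 .04
```

```text
t: 22.25
tool_pos: [0.4421, -0.122, 0.0303]
ee_rot: [0.71, 0.705, 0.003, -0.001]
contact_force: [0.1, 3.6, 2.8]
gripper_width: 0.0002
t 22.55 Fx,Fy [ 3.7482 -0.679 ] sd 0.692972909497118 last-first Fx 4.289380915952401 3.5886187141095687 k ball 0.6528386178484142 k tool 0.6714849923461191
tube [307.9, 165.2, 326.6, 203.4] 0.76 centroid 318.2234513274336 181.0486725663717
tube [327.5, 215.8, 383.6, 254.0] 0.38 centroid 342.75342465753425 226.46575342465752
tcp [ 0.4421 -0.1222  0.0303] stand [-0.1414 -0.0008] yaw_turn -9.432763032811726 F [-0.1143  3.2124  2.4148] F along tool x,y 3.225207379923929 -0.1338949699445023 Mz -0.004348613206669302
0.681 [-0.0014 -0.0001 -0.0017] [ 0.02 -0.03 -0.09]
0.6910000000000001 [-0.0025 -0.0003 -0.0017] [ 0.02 -0.03 -0.15]
0.7010000000000001 [-0.0035 -0.0004 -0.0017] [ 0.02 -0.03 -0.21]
0.7110000000000001 [-0.0045 -0.0005 -0.0017] [ 0.02 -0.03 -0.27]
```

```bash
python3 -m creep '[1,-0.0015,-0.0001,0,0,0,-0.1, 1,-0.0025,-0.0002,0,0,0,-0.15, 1,-0.0035,-0.0003,0,0,0,-0.21]'; python3 m.py .01 .02 .03 .04
```

```text
t: 22.98
tool_pos: [0.4416, -0.1256, 0.0302]
ee_rot: [0.697, 0.717, 0.003, -0.001]
contact_force: [-0.1, 4.1, 3.3]
gripper_width: 0.0
t 23.275 Fx,Fy [ 3.5494 -0.7875] sd 0.42376188124447767 last-first Fx 3.963113766128314 2.731332833827895 k ball 0.6867783233255479 k tool 0.7083053838898086
tube [310.2, 164.2, 326.7, 206.1] 0.61 centroid 317.9953488372093 180.7953488372093
tcp [ 0.4417 -0.1259  0.0302] stand [-0.1411 -0.0045] yaw_turn -11.526849506325098 F [-0.8413  3.2283  2.0571] F along tool x,y 3.2619333069533933 -0.7436702466583005 Mz 0.029948664287715365
0.718 [-0.0014 -0.0002 -0.0018] [ 0.02 -0.03 -0.1 ]
0.728 [-0.0024 -0.0004 -0.0018] [ 0.02 -0.03 -0.15]
0.738 [-0.0035 -0.0005 -0.0018] [ 0.02 -0.03 -0.21]
0.748 [-0.0045 -0.0006 -0.0018] [ 0.02 -0.03 -0.27]
```

```bash
python3 -m creep '[1,-0.0014,-0.0002,0,0,0,-0.1, 1,-0.0024,-0.0004,0,0,0,-0.15, 1,-0.0034,-0.0005,0,0,0,-0.21]'; python3 m.py .01 .02 .03 .04
```

```text
t: 23.7
tool_pos: [0.4412, -0.1293, 0.0302]
ee_rot: [0.683, 0.73, 0.003, -0.001]
contact_force: [-0.6, 4.7, 1.8]
gripper_width: -0.0004
t 24.0 Fx,Fy [3.2777 0.05  ] sd 0.23947075647704047 last-first Fx 3.1497444731074613 3.430094991389735 k ball 0.7210448913486212 k tool 0.7440821853399705
tube [311.0, 166.7, 328.1, 204.8] 0.88 centroid 317.32954545454544 180.62045454545455
tcp [ 0.4413 -0.1295  0.0302] stand [-0.1409 -0.0081] yaw_turn -13.624251160490541 F [0.0058 2.9505 1.5918] F along tool x,y 2.951733442251948 0.20229010930630412 Mz 0.005745164218673523
0.754 [-0.0015 -0.0002 -0.0018] [ 0.02 -0.03 -0.09]
0.764 [-0.0025 -0.0004 -0.0018] [ 0.02 -0.03 -0.15]
0.774 [-0.0035 -0.0005 -0.0018] [ 0.02 -0.03 -0.21]
0.784 [-0.0045 -0.0006 -0.0018] [ 0.02 -0.03 -0.26]
```

```bash
python3 -m creep '[1,-0.0014,-0.0002,0,0,0,-0.1, 1,-0.0024,-0.0004,0,0,0,-0.15, 1,-0.0032,-0.0005,0,0,0,-0.2]'; python3 m.py .01 .02 .03 .04
```

```text
t: 24.42
tool_pos: [0.441, -0.1327, 0.0302]
ee_rot: [0.671, 0.742, 0.003, -0.001]
contact_force: [0.2, 5.6, 2.0]
gripper_width: -0.0005
t 24.725 Fx,Fy [3.76   0.5436] sd 0.49135541382235465 last-first Fx 4.399283037964208 3.307217900283347 k ball 0.7508664406014155 k tool 0.7772949808516385
tube [308.8, 164.2, 326.2, 202.1] 0.79 centroid 317.1238532110092 180.295871559633
tcp [ 0.441  -0.1328  0.0302] stand [-0.1406 -0.0115] yaw_turn -15.61998961352435 F [-0.8386  2.4902  2.1209] F along tool x,y 2.571365116319867 -0.5793925770763981 Mz 0.031962219262161105
0.787 [-0.0015 -0.0002 -0.0018] [ 0.02 -0.03 -0.08]
0.797 [-0.0025 -0.0004 -0.0018] [ 0.02 -0.03 -0.14]
0.807 [-0.0035 -0.0005 -0.0018] [ 0.02 -0.03 -0.2 ]
0.8170000000000001 [-0.0045 -0.0006 -0.0018] [ 0.02 -0.03 -0.25]
```

```bash
python3 -m creep '[1,-0.0008,-0.0001,0,0,0,-0.06, 1,-0.0016,-0.0002,0,0,0,-0.1, 1,-0.0024,-0.0004,0,0,0,-0.14]'; python3 m.py .01 .02 .03 .04
```

```text
t: 25.15
tool_pos: [0.4409, -0.1349, 0.0302]
ee_rot: [0.662, 0.75, 0.003, -0.001]
contact_force: [0.5, 4.8, 2.1]
gripper_width: -0.0003
t 25.45 Fx,Fy [5.4009 0.1298] sd 0.6202741148009573 last-first Fx 4.672525950213041 5.894700205019835 k ball 0.7730778006449114 k tool 0.799212581627453
tube [309.1, 163.9, 325.3, 202.3] 0.79 centroid 317.3047619047619 180.31666666666666
tcp [ 0.4409 -0.1351  0.0302] stand [-0.1403 -0.0137] yaw_turn -17.02712226511371 F [-0.1843  5.4306  2.4586] F along tool x,y 5.4233497617273265 0.4993770983413553 Mz 0.04231707433248667
0.809 [-0.0015 -0.0002 -0.0018] [ 0.02 -0.03 -0.07]
0.8190000000000001 [-0.0025 -0.0004 -0.0018] [ 0.02 -0.03 -0.13]
0.8290000000000001 [-0.0035 -0.0005 -0.0018] [ 0.02 -0.03 -0.18]
0.8390000000000001 [-0.0045 -0.0006 -0.0019] [ 0.02 -0.03 -0.24]
```

```bash
python3 -m creep '[1,-0.0008,-0.0001,0,0,0,-0.06, 1,-0.0016,-0.0002,0,0,0,-0.1, 1,-0.0024,-0.0004,0,0,0,-0.14]'; python3 m.py .01 .02 .03 .04
```

```text
t: 25.88
tool_pos: [0.4408, -0.1369, 0.0301]
ee_rot: [0.652, 0.758, 0.003, -0.001]
contact_force: [-0.5, 6.4, 2.7]
gripper_width: 0.0005
t 26.175 Fx,Fy [5.7078 0.3693] sd 0.46192916020454755 last-first Fx 6.299439547170027 5.88928271002594 k ball 0.7905367462024698 k tool 0.8182363195022043
tube [324.9, 216.5, 385.0, 245.9] 0.43 centroid 341.8695652173913 224.6335403726708
tcp [ 0.4408 -0.137   0.0302] stand [-0.1401 -0.0156] yaw_turn -18.450467363561945 F [-0.7425  6.4095  3.7089] F along tool x,y 6.468507442219619 0.23170709328979752 Mz 0.004429274010675803
0.828 [-0.0015 -0.0002 -0.0018] [ 0.02 -0.03 -0.03]
0.838 [-0.0025 -0.0004 -0.0018] [ 0.02 -0.03 -0.09]
0.848 [-0.0035 -0.0005 -0.0019] [ 0.02 -0.03 -0.15]
0.858 [-0.0045 -0.0006 -0.0019] [ 0.02 -0.03 -0.21]
```

Pushing force has risen about 2 N over the baseline of about 3.6 N, so the squeeze has begun and is around 8–9 N. One smaller step remains.

```bash
python3 -m creep '[1,-0.0007,-0.0001,0,0,0,-0.03, 1,-0.0014,-0.0002,0,0,0,-0.06, 1,-0.0014,-0.0002,0,0,0,-0.06]'; python3 m.py .01 .02
```

```text
t: 26.6
tool_pos: [0.4407, -0.1376, 0.0302]
ee_rot: [0.648, 0.761, 0.003, -0.001]
contact_force: [-0.2, 6.4, 4.2]
gripper_width: -0.0001
t 26.9 Fx,Fy [5.9842 0.4319] sd 0.5863817318430379 last-first Fx 6.871127647976394 5.669772436622611 k ball 0.7938383515523234 k tool 0.8244173523450269
tube [308.2, 163.7, 326.9, 201.9] 0.68 centroid 317.12740384615387 180.9471153846154
tube [404.9, 164.7, 428.9, 186.2] 0.33 centroid 416.51150895140665 177.85677749360613
tcp [ 0.4407 -0.1376  0.0301] stand [-0.1401 -0.0162] yaw_turn -19.072182356451926 F [-0.6261  6.2362  2.981 ] F along tool x,y 6.275562620483624 0.38600779141302105 Mz 0.0465371782138688
0.834 [-0.0014 -0.0001 -0.0019] [ 0.02 -0.04 -0.01]
0.844 [-0.0024 -0.0003 -0.0019] [ 0.02 -0.04 -0.06]
```

```bash
python3 -m creep '[1,-0.0007,-0.0001,0,0,0,-0.02, 1,-0.0015,-0.0002,0,0,0,-0.04, 1,-0.0017,-0.0002,0,0,0,-0.04]'; python3 m.py .01
```

```text
t: 27.32
tool_pos: [0.4407, -0.1382, 0.0301]
ee_rot: [0.645, 0.764, 0.004, -0.002]
contact_force: [-0.1, 7.3, 3.7]
gripper_width: 0.0004
t 27.625 Fx,Fy [6.473  0.6024] sd 0.13279649530921714 last-first Fx 6.664695285523069 6.386350865384211 k ball 0.8048394745201932 k tool 0.8305914067022426
tube [311.0, 166.8, 323.7, 199.1] 0.71 centroid 317.50663129973475 180.54111405835545
tcp [ 0.4407 -0.1383  0.0301] stand [-0.14   -0.0169] yaw_turn -19.508523170318785 F [-0.7444  6.537   4.5864] F along tool x,y 6.606168671481074 0.3716293410233905 Mz 0.022519459322136334
0.841 [-0.0015 -0.0001 -0.0019] [ 0.02 -0.05 -0.  ]
```

Excess force is about 2.9 N, which gives roughly 11.5 N of squeeze; lever travel since onset suggests 13 N or a little more. That is snug, so I stop here and retreat.

```bash
python3 -m creep '[1,0.01,0,0,0,0,0, 1,0.03,0,0,0,0,0, 1,0.04,0,0,0,0,0, 1,0.04,0,-0.03,0,0,0, 1,0.04,-0.02,-0.08,0,0,0, 1,0.06,-0.04,-0.13,0,0,0, 1,0.1,-0.06,-0.18,0,0,0, 1,0.15,-0.06,-0.2,0,0,0, 1,0.2,-0.06,-0.2,0,0,0, 1,0.2,-0.06,-0.2,0,0,0]'
python3 - <<'E'
from h import *
np.set_printoptions(precision=4,suppress=True)
rep()
P={n:bot.get_image(n) for n in("scene","top")}
for n in P:
    print(n,ball(P[n]))
    for t in("tube","small_jar","brown_dropper"):
        r=bot.tip_of(t,P[n]);print(t,[(np.round(a["uv"],1),round(a["conf"],2)) for a in r[:1]])
cv2.imwrite("pics/end.png",cv2.resize(P["scene"]["image"][145:285,250:400],None,fx=4.2,fy=4.2,interpolation=2))
E
```

```text
t: 28.92
tool_pos: [0.3476, 0.05, 0.2318]
ee_rot: [0.643, 0.766, 0.004, -0.002]
contact_force: [-0.4, 0.1, 0.1]
gripper_width: -0.0001
tcp [0.3476 0.05   0.2318] stand [-0.264   0.1526] yaw_turn -19.927764431950372 F [-0.4301  0.1115  0.0646] F along tool x,y 0.18523501309340268 -0.4038342819133599 Mz -0.005813723892781848
scene None
tube [(array([316.2, 198.8]), 0.81)]
small_jar [(array([414.1, 184.1]), 0.46)]
brown_dropper [(array([215. , 266.8]), 0.9)]
top (array([317.8611, 257.3889]), np.int32(36), array([ 0.4141, -0.1593,  0.074 ]), np.float64(0.12961550598163363), 'knob', np.float64(0.8314260853957367))
tube [(array([309.1, 194.1]), 0.68)]
small_jar [(array([408.7, 234.9]), 0.59)]
brown_dropper [(array([223.7, 159.5]), 0.67)]
```

View pics/end.png

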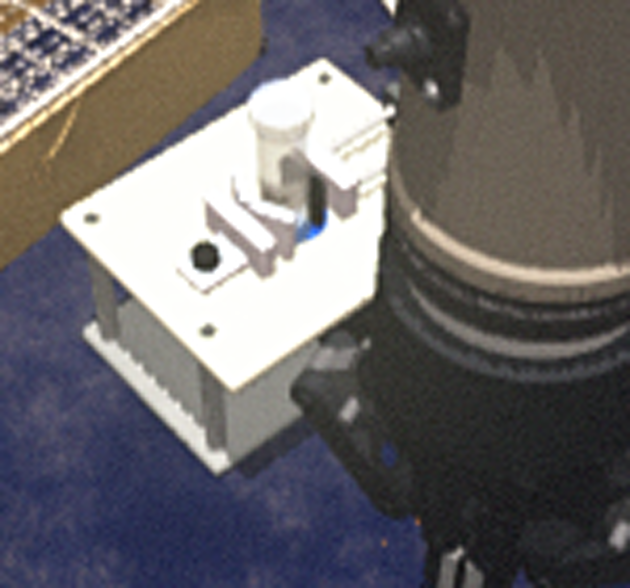

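The last picture shows the tube upright at crop (280,140), held between the black pad (317,195) and the vee (260,215), with the gripper clear. Bystander pixels match the start within network noise, so I hand in.

```bash
python3 -c "
from rig import bot
print(bot.sign_off())"
```

```text
the job is handed in; nothing more can be done
None
```

The tube is standing on the clamp stand, seated against the vee stop and held by the jaw, and the job is handed in at about 29 s. I placed it upright on the blue spot, let go, and turned the knob only by pushing its lever, from about 0.11 rad to about 0.83 rad.

**Squeeze:** I estimate 12–13 N. The push on the lever rose from a baseline of about 3.6 N to 6.5 N, which gives about 11.5 N. Lever travel since the squeeze began gives about 13 N, or at most 16 N if it began as early as the readings allow. None of these is above 20 N, but the squeeze was never measured directly.

**Last checks:** The final picture shows the tube upright between the pad and the vee, with the gripper well clear and no contact force. The jar and the dropper bottle are within about 3 pixels of where they started, which is within detection noise.

**What went wrong or disagreed:**
- **Missed first push:** The shut fingertips turned out to be about 29 mm higher than the reported tool point, so they passed over the lever without moving it. I found this by pressing down gently on the lever, with up to about 27 N on the tool, and it did no visible harm.
- **Knob reading:** The scene camera read the knob about 0.026 rad lower than the arm position and the top camera (0.805 against 0.831). The gripper was partly hiding the lever's ball there, so I relied on the arm position and top camera.

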